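# Hang the blown-off baskets on their hooks

### The arm

A 6-joint arm with a two-finger parallel gripper is mounted at the origin on the work surface. World frame = base frame: x ahead of the robot, y to its left, z up, the work surface at z = 0. Lengths are in m, angles in rad, forces in N, time in s.
With the tool pointing down it reaches from about 0.2 to 0.875 m from the base axis. Payload 3.4 kg.
Tool frame: the origin (TCP) lies on the centre line of the jaws, within the pads' length; the fingertips stand 17 mm ahead of it and the grasp point (between the pads) lies 2 mm behind it; z points along the fingers, y is the line along which they close (so a half turn about z gives the same grasp; the last joint's range is limited). The gripper opens to 94 mm and grips with 3 to 60 N. Pads are 16 mm wide; open, the fingers measure 119 mm over their backs; the gripper's body (75 mm by 177 mm) begins 78 mm behind the grasp point.
Start: joints at [-1.28, 0.276, 1.505, -0, 1.361, -0.121], TCP at [0.23, -0.527, 0.222] pointing down, gripper open.
Joint ranges: [-2.89, 2.89], [-0.75, 2.08], [0.22, 2.7], [-1.18, 4.32], [0.11, 2.71], [-2.7, 2.7]. Speed limits (rad/s): [2.57, 2.57, 3.14, 3.14, 3.14, 3.14].

### API

Orientations are given as a 3x3 rotation matrix whose columns are the frame's x, y, z axes.
In Python, from station import bot gives the robot as it stands.
- The arm moves only by the shell command python3 -m creep [OPENING], which reads ROWS from standard input. ROWS is a JSON list of rows, 1 to 8 of them, each an object with the fields tx, ty, tz (the shift in shares of the most that a row can go, 1 being 50 mm), wx, wy, wz (a rotation vector in normalised numbers (1 is pi/2 rad)); a field left out counts as zero; each row shifts and turns the commanded pose from where the row before left it, along the tool's axes as they then stand; what a row does not reach is not made up. A row lasts 1/10 s, in which the tool goes at most 0.05 m and 0.15 rad, less where a joint would pass 70% of its speed; a pose out of reach is approached as far as the arm can. OPENING is the opening from 0.0 (shut) to 1.0 (fully open), set as the command begins (- or left out keeps the last). The fingers move at their own pace and stop on an object; the grip force is fixed at half the most. Time passes only in rows, so rows that do not move let the fingers close. It prints the time, the measured TCP pose, the force, the opening and the grip force at its end. Input that does not fit is refused with a message, and nothing moves.
- bot.read_state(): the state, without advancing time (a new reading comes with each control period).
- bot.read_camera(name): name is "side" or "top"; returns a dict with "color" (384x512x3 uint8, blue, green, red), "z_map" (384x512 float32, m along the optical axis (not along the pixel's ray), 0 where there is no reading), "vfov" (degrees; the focal length in pixels is half the picture's height over the tangent of half this angle, whatever the lens; pixels are square), "cx", "cy" (the principal point, pixels), "distortion" ([k1, k2, p1, p2, k3] as OpenCV has them; the pictures are not rectified), "R" (3x3) and "t" (3): a world point X has camera coordinates R X + t. Camera axes: x right, y down, z forward; pixel columns grow to the right and rows downward; lengths in m; the calibration is good to about 2 mm. A picture is of the moment at which its call begins.
- bot.finish_job(): hands the job in; it is judged then, once.
Trained networks look in the newest picture that a camera, given by its name, has taken for a name from the list of things; names that differ only in an ending like _2 or _b are one class to them, and where a whole thing is asked for, a point or a joint stands for the part that bears it (a point fixed in the world has none). Each returns a list of dicts, best first, with "confidence" (0 to 1); they miss things now and then, are a little off and sometimes report something else, mostly with a low value. They report only what shows in the picture. A call takes as long as a camera call. They do not tell look-alikes from the thing itself.
- bot.find_in(camera, label): "point" ([x, y, z] in m, in world coordinates, good to about 4 mm: the middle of the surface that is visible of it).
- bot.mark_of(camera, label): "point" ([x, y, z] in m, in world coordinates, good to about 4 mm: a listed point, or the origin of a listed thing).
The state is a dict: "time": time; "joints": joint angles; "qvel": joint speeds; "joint_efforts": joint torques, N m; "tcp_pos": TCP position; "eef_rot": TCP orientation; "ft_force": force on the tool from outside, world axes, zero at the start; "wrist_torque": the same for the moment, N m; "finger_gap": opening from 0.0 (shut) to 1.0 (fully open); "grip_force": force on a finger pad.
Only numpy, scipy, OpenCV 4.12 (cv2) and the standard library are available. Lean on these libraries where they do the work, as an engineer would, in place of code of your own. Each camera call takes 0.05 s, during which the arm holds its last target. There are 200 camera calls.

### The job

Slide the blow-off cabinet's window all the way open, take out every basket that is inside, and hang each by its handle on the hook that already carries a basket of its own size, large with large and small with small. Do not knock the baskets that already hang there off their hooks and leave the other things on the bench where they are; at the end shut the window fully again.

Things in the scene. Friction and masses are not known exactly. Their poses are not given: they have to be found in the camera images.
- cabinet: Fixed grey open-topped box 216 (x) x 276 (y) mm, walls 8 mm thick, 136 mm high; origin at the centre of its underside, z up. Floor 8 mm above the bench; a rubber kerb 18 mm high inside the walls (18 mm wide at the front, 32 at the back (+x), 12 at the y walls). A window slides on top, on two tracks along its y sides (tops 148 mm above the bench) that run back along its +x to x = 0.335.
- guard (a joint): Sliding top window (clear pane, metal frame, 212 x 256 mm, top 144 mm above the bench): 0 = shut, 0.225 m = fully open, slid along the cabinet's own +x (away from the robot). About 2.5 N of friction; it stays where it is left.
- guard_handle (a point): Middle of the top of the window's handle, which moves with the window: an upright dark bar 12 mm thick (cabinet x), 90 mm long (cabinet y), 30 mm high, on the front part of the window, its top 174 mm above the bench. Axes as the cabinet's.
- hook_L: Fixed hook stand. Origin on the bench under the root of its bar, z up. Flat steel bar along its own -x, 210 mm long, 24 wide, 8 thick, top 170 mm above the bench; the last 8 mm turn up 16 mm. Post 20 x 30 mm behind the root, as high as the bar, on a foot 100 x 100 x 12 mm. Takes three baskets in a row, 58 mm apart. Known by the large basket that hangs on it from the start.
- hook_S: Fixed hook stand. Origin on the bench under the root of its bar, z up. Flat steel bar along its own -x, 210 mm long, 24 wide, 8 thick, top 170 mm above the bench; the last 8 mm turn up 16 mm. Post 20 x 30 mm behind the root, as high as the bar, on a foot 100 x 100 x 12 mm. Takes three baskets in a row, 58 mm apart. Known by the small basket that hangs on it from the start.
- hung_L: Large basket, from the start on hook_L. Open steel tray 50 (x) x 96 (y) x 40 mm high; upright handle across its middle: uprights 10 mm wide at the y ends, black crown bar 12 mm thick (x), 96 long (y), 26 high, underside 95 mm above the base; 121 mm in all. Window under the crown 76 wide (y) x 55 mm high. Origin: centre of the underside, z up; a half turn changes nothing. 0.25 kg.
- hung_S: Small basket, from the start on hook_S. Open steel tray 50 (x) x 68 (y) x 30 mm high; upright handle across its middle: uprights 10 mm wide at the y ends, black crown bar 12 mm thick (x), 68 long (y), 26 high, underside 85 mm above the base; 111 mm in all. Window under the crown 48 wide (y) x 55 mm high. Origin: centre of the underside, z up; a half turn changes nothing. 0.25 kg.
- large_1: Large basket, standing in the cabinet (may be absent); same shape, size and frame as hung_L: 96 mm wide (y), 50 mm deep (x), 121 mm tall, crown underside 95 mm above the base.
- large_2: Large basket, standing in the cabinet (may be absent); same shape, size and frame as hung_L: 96 mm wide (y), 50 mm deep (x), 121 mm tall, crown underside 95 mm above the base.
- small_1: Small basket, standing in the cabinet (may be absent); same shape, size and frame as hung_S: 68 mm wide (y), 50 mm deep (x), 111 mm tall, crown underside 85 mm above the base.
- small_2: Small basket, standing in the cabinet (may be absent); same shape, size and frame as hung_S: 68 mm wide (y), 50 mm deep (x), 111 mm tall, crown underside 85 mm above the base.
- tape_roll: Bystander: roll of tape lying flat on the bench, 90 mm across, 25 mm high; origin at the centre of its underside.
- tube_offcut: Bystander: upright aluminium tube offcut, 50 mm across, 70 mm high; origin at the centre of its underside.
- mallet: Bystander: hammer lying on the bench to the left.
- angle_offcut: Bystander: aluminium angle offcut, 130 mm long, 40 mm high, lying on the bench to the left of the hooks.
Things that resemble listed ones, but are neither listed nor needed, are in the scene too. What is shaped like the hung_L but red is not meant.

How it is judged:
By the outcome, as a careful person would: the job done as asked, in the order asked, and still so for the second after the job is handed in, with the robot touching nothing.
Of large_1, large_2, small_1, small_2 only 3 to 4 are there at a start; the rules pass over those that are not, and their reading is None.
At some moment in a run one of large_1, large_2, small_1, small_2 may be knocked a few centimetres aside while the robot is not near it.
It also fails if it takes over 200 s, if anything falls off the work surface, if the arm or the gripper's body presses on something with over 40 N, if the wrist force passes 120 N, or if a joint passes its speed limit or range.

## Working session

There is one attempt and no reset: what is moved stays moved. The work goes in short steps, Python scripts to look and compute and a shell command to move; the robot and the scene stay as the last step left them, time stands still between calls to the robot, and variables do not carry over. Pictures are saved under pics/ and viewed, at most 14 in all, crops included, and the job is handed in when it is done.

```bash
mkdir -p pics; ls; cat > h.py <<'E'
import numpy as np, cv2
from station import bot
def cloud(c):
    f=192/np.tan(np.radians(c["vfov"])/2)
    K=np.array([[f,0,c["cx"]],[0,f,c["cy"]],[0,0,1.]])
    v,u=np.mgrid[0:384,0:512]
    n=cv2.undistortPoints(np.stack([u,v],-1).reshape(-1,1,2).astype(np.float64),K,np.array(c["distortion"],float)).reshape(384,512,2)
    z=c["z_map"].astype(float)
    P=np.dstack([n[...,0]*z,n[...,1]*z,z])
    W=(P-np.array(c["t"]))@np.array(c["R"])
    W[z==0]=np.nan
    return W
def snap(name,fn=None):
    c=bot.read_camera(name)
    if fn: cv2.imwrite("pics/"+fn,c["color"])
    return c,cloud(c)
def st():
    s=bot.read_state(); print(s["time"],np.round(s["tcp_pos"],4),np.round(s["eef_rot"],3).tolist(),np.round(s["joints"],3),np.round(s["ft_force"],1),s["finger_gap"]); return s
E
python3 - <<'E'
from h import *
st()
for n in("side","top"):
    c,W=snap(n,n+"0.png"); np.save(n+"0.npy",W)
    print(n,np.round(-np.array(c["R"]).T@np.array(c["t"]),3))
    for l in("cabinet","guard_handle","hook_L","hook_S","hung_L","hung_S","large_1","small_1","tape_roll","tube_offcut"):
        r=bot.mark_of(n,l); print(l,[(np.round(d["point"],3).tolist(),round(d["confidence"],2)) for d in r])
a=cv2.imread("pics/side0.png");b=cv2.imread("pics/top0.png")
E
```

```text
pics
0.0 [ 0.23   -0.5264  0.2216] [[0.916, 0.4, -0.001], [0.4, -0.916, 0.002], [0.0, -0.002, -1.0]] [-1.28   0.277  1.506 -0.     1.361 -0.121] [-0.2 -0.   0. ] 1.0030046082144473
side [ 0.315 -0.084  0.992]
cabinet [([0.482, -0.267, 0.001], 0.74)]
guard_handle [([0.442, -0.264, 0.173], 0.91)]
hook_L [([0.694, 0.258, -0.002], 0.58)]
hook_S []
hung_L [([0.755, 0.392, 0.001], 0.6), ([0.651, 0.254, 0.075], 0.59), ([0.618, 0.43, 0.001], 0.37)]
hung_S [([0.676, 0.041, 0.088], 0.77), ([0.438, -0.006, -0.004], 0.48)]
large_1 [([0.444, -0.316, 0.008], 0.93)]
small_1 []
tape_roll [([0.679, 0.044, 0.086], 0.61), ([0.435, -0.008, -0.005], 0.54), ([0.483, -0.264, -0.0], 0.34)]
tube_offcut [([0.741, 0.169, -0.005], 0.71)]
top [0.478 0.061 1.085]
cabinet [([0.486, -0.266, 0.002], 0.73)]
guard_handle [([0.438, -0.264, 0.172], 0.91)]
hook_L [([0.697, 0.261, -0.003], 0.77), ([0.442, -0.009, 0.003], 0.56)]
hook_S [([0.719, 0.041, -0.002], 0.82)]
hung_L [([0.665, 0.256, 0.078], 0.97), ([0.755, 0.4, -0.002], 0.66)]
hung_S [([0.681, 0.048, 0.083], 0.79)]
large_1 [([0.438, -0.32, 0.009], 0.64)]
small_1 []
tape_roll [([0.718, 0.042, 0.002], 0.67), ([0.442, -0.012, 0.001], 0.64), ([0.662, 0.253, 0.077], 0.18)]
tube_offcut [([0.742, 0.17, -0.001], 0.57)]
```

View pics/top0.png

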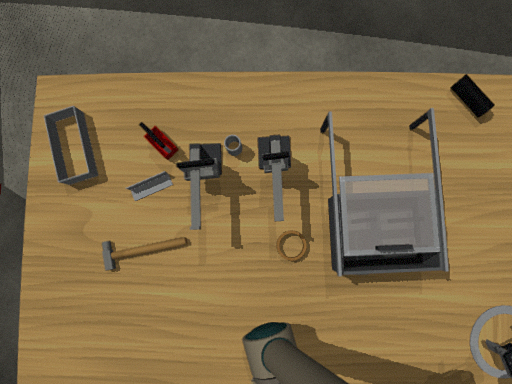

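View pics/side0.png

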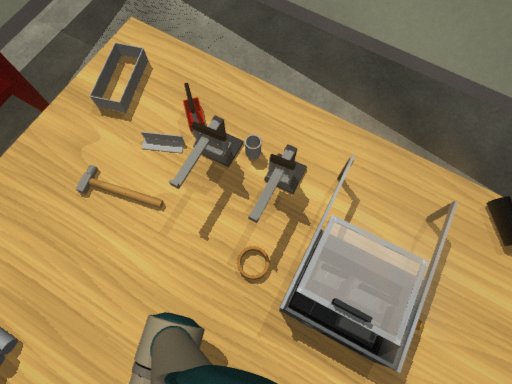

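The top view shows the cabinet at the right (px 390,220), its handle at (395,248) and the window slightly open. hook_L is at (195,185), its crown at (196,163). hook_S is at (278,180), its crown at (277,156). A red look-alike basket lies at (160,140), to be left alone. Next I measure the geometry from depth.

```bash
python3 - <<'E'
from h import *
for n in("top","side"):
    W=np.load(n+"0.npy"); X,Y,Z=W[...,0],W[...,1],W[...,2]
    def box(nm,x0,x1,y0,y1,z0,z1):
        m=(X>x0)&(X<x1)&(Y>y0)&(Y<y1)&(Z>z0)&(Z<z1)
        if m.sum()<5: print(nm,m.sum());return
        P=np.c_[X[m],Y[m]].astype(np.float32)
        (c,s,a)=cv2.minAreaRect(P)
        d=P-P.mean(0); w,v=np.linalg.eigh(d.T@d)
        ax=v[:,1]; 
        print(n,nm,m.sum(),"c",np.round(c,4),"size",np.round(s,3),"axis deg",round(np.degrees(np.arctan2(ax[1],ax[0])),1),"mean",P.mean(0).round(4),"z",np.round(np.percentile(Z[m],[10,50,90]),4))
    box("handle",.38,.6,-.35,-.18,.160,.19)
    box("tracksL",.3,.9,-.2,-.06,.141,.156)
    box("tracksR",.3,.9,-.5,-.35,.141,.156)
    box("hookL bar",.45,.63,.2,.33,.163,.178)
    box("hookS bar",.45,.66,-.02,.12,.163,.178)
    box("L tip",.45,.55,.2,.33,.178,.195)
    box("S tip",.45,.55,-.02,.12,.178,.195)
    box("hungL crown",.55,.75,.15,.35,.182,.215)
    box("hungS crown",.55,.78,-.05,.14,.182,.215)
    box("tube",.7,.8,.14,.2,.06,.08)
    box("tape",.38,.5,-.08,.06,.015,.04)
    m=(X>.36)&(X<.62)&(Y>-.42)&(Y<-.12)
    print(np.histogram(Z[m],bins=np.arange(0,.2,.01)))
E
python3 - <<'E'
import cv2
a=cv2.imread("pics/top0.png")[160:280,320:460]
b=cv2.imread("pics/side0.png")[210:380,270:440]
import numpy as np
a=cv2.convertScaleAbs(cv2.resize(a,(466,400),interpolation=2),alpha=1.6)
b=cv2.convertScaleAbs(cv2.resize(b,(330,400)),alpha=1.6)
b=b[:, :330]
cv2.imwrite("pics/crop0.png",np.hstack([a,b]))
E
```

```text
top handle 168 c [ 0.4428 -0.2636] size [0.012 0.091] axis deg 94.5 mean [ 0.4426 -0.2627] z [0.17   0.1726 0.1746]
top tracksL 2360 c [ 0.5888 -0.1563] size [0.443 0.09 ] axis deg -173.6 mean [ 0.5408 -0.1539] z [0.1416 0.1437 0.1472]
top tracksR 1646 c [ 0.6009 -0.378 ] size [0.442 0.062] axis deg 179.1 mean [ 0.5574 -0.3811] z [0.1418 0.1442 0.1476]
top hookL bar 495 c [0.5568 0.2554] size [0.143 0.025] axis deg -176.8 mean [0.5612 0.2552] z [0.1665 0.1689 0.1708]
top hookS bar 495 c [0.5886 0.0396] size [0.142 0.024] axis deg -177.2 mean [0.5876 0.0396] z [0.1668 0.1689 0.171 ]
top L tip 31 c [0.4891 0.2521] size [0.008 0.021] axis deg 97.4 mean [0.4889 0.2518] z [0.183  0.1852 0.1874]
top S tip 30 c [0.5125 0.036 ] size [0.005 0.023] axis deg 90.5 mean [0.5124 0.036 ] z [0.1827 0.1849 0.1861]
top hungL crown 194 c [0.6563 0.2552] size [0.013 0.095] axis deg 96.3 mean [0.656  0.2542] z [0.1892 0.1941 0.1963]
top hungS crown 144 c [0.6767 0.0452] size [0.012 0.068] axis deg 96.5 mean [0.676  0.0452] z [0.1893 0.1945 0.1969]
top tube 84 c [0.743  0.1707] size [0.05  0.048] axis deg
[... 1280 characters left out ...]
0.2538] size [0.013 0.096] axis deg 96.8 mean [0.6541 0.2519] z [0.1856 0.1947 0.1968]
side hungS crown 168 c [0.676  0.0438] size [0.013 0.068] axis deg 97.1 mean [0.6744 0.0429] z [0.1851 0.195  0.1974]
side tube 96 c [0.7411 0.1694] size [0.049 0.045] axis deg -147.5 mean [0.7399 0.1691] z [0.0614 0.0681 0.0711]
side tape 324 c [ 0.4404 -0.0069] size [0.088 0.086] axis deg -149.4 mean [ 0.4398 -0.0072] z [0.0221 0.0247 0.0268]
(array([1221,  391,  618,   80,  115,   70,   62,   60,   71,  107,   98,
         66,   74, 1172, 9482,   94,   26,  232,    0]), array([0.  , 0.01, 0.02, 0.03, 0.04, 0.05, 0.06, 0.07, 0.08, 0.09, 0.1 ,
       0.11, 0.12, 0.13, 0.14, 0.15, 0.16, 0.17, 0.18, 0.19]))
```

View pics/crop0.png

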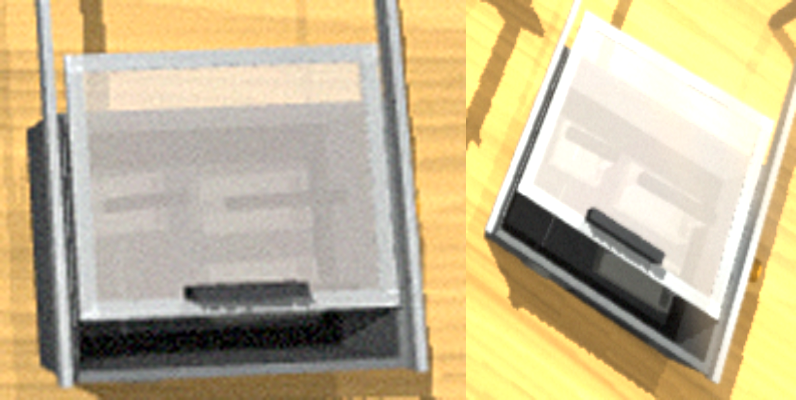

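Cabinet window partly open with handle at about (0.442,-0.264), yaw about 3°. Candidates for the handle: the dark bar at px (395,248) is the one; the black block at (470,95) and dark crowns at (196,163) and (277,156) are not. The crop confirms it. Inside I can see crowns through the pane, at least 3.

Units first: shifts go in shares of 50 mm and turns go in shares of pi/2 rad. So -0.15 rad is -0.0955.

```bash
echo '[{"wz":-0.0955},{"wz":-0.0955},{"wz":-0.0955},{"wz":-0.0955},{"wz":-0.0955},{"wz":-0.0955},{"wz":-0.0955},{"wz":-0.0955}]' | python3 -m creep 1.0
echo '[{"tx":0.62,"ty":0.56},{"tx":0.62,"ty":0.56},{"tx":0.62,"ty":0.56},{"tx":0.62,"ty":0.56},{"tx":0.62,"ty":0.56},{"tx":0.62,"ty":0.56},{"tx":0.62,"ty":0.56},{}]' | python3 -m creep; python3 -c "
from h import *; st()"
```

```text
time: 1.9
tcp_pos: [0.2301, -0.527, 0.2225]
eef_rot: [[-0.047, 0.999, 0.0], [0.999, 0.047, -0.0], [-0.0, 0.0, -1.0]]
ft_force: [-0.4, -0.7, -0.1]
finger_gap: 0.996
grip_force: 0.0
time: 2.7
tcp_pos: [0.4196, -0.2983, 0.2227]
eef_rot: [[-0.046, 0.999, 0.002], [0.999, 0.046, 0.002], [0.002, 0.002, -1.0]]
ft_force: [-0.9, -0.4, 0.0]
finger_gap: 0.998
grip_force: 0.0
2.7 [ 0.4196 -0.2983  0.2227] [[-0.046, 0.999, 0.002], [0.999, 0.046, 0.002], [0.002, 0.002, -1.0]] [-0.755  0.185  1.629  0.003  1.328 -0.802] [-0.9 -0.4  0. ] 0.9976228461073982
```

Converted, 0.0332 m is 0.664, 0.0245 m is 0.49.

```bash
echo '[{"tx":0.664,"ty":0.49},{"tz":0.36},{"tz":0.36},{"tz":0.36},{}]' | python3 -m creep
echo '[{},{},{},{},{},{},{},{}]' | python3 -m creep 0.0
```

```text
time: 3.2
tcp_pos: [0.4384, -0.2674, 0.1664]
eef_rot: [[-0.041, 0.999, -0.004], [0.999, 0.041, 0.003], [0.003, -0.004, -1.0]]
ft_force: [0.3, -0.5, 0.2]
finger_gap: 1.001
grip_force: 0.0
time: 4.0
tcp_pos: [0.4402, -0.2679, 0.1685]
eef_rot: [[-0.041, 0.999, 0.0], [0.999, 0.041, -0.0], [-0.0, 0.0, -1.0]]
ft_force: [-0.3, -0.2, -1.1]
finger_gap: 0.354
grip_force: 0.0
```

Converted, 0.02 m is 0.4.

```bash
echo '[{},{},{},{},{}]' | python3 -m creep
echo '[{"ty":0.4},{"ty":0.4},{"ty":0.4},{"ty":0.4},{"ty":0.4},{"ty":0.4},{"ty":0.4},{}]' | python3 -m creep
```

```text
time: 4.5
tcp_pos: [0.4407, -0.2679, 0.1684]
eef_rot: [[-0.041, 0.999, 0.001], [0.999, 0.041, -0.0], [-0.0, 0.001, -1.0]]
ft_force: [2.9, -0.0, -1.5]
finger_gap: 0.126
grip_force: 30.0
time: 5.3
tcp_pos: [0.5822, -0.2614, 0.1685]
eef_rot: [[-0.042, 0.999, 0.002], [0.999, 0.042, 0.001], [0.001, 0.002, -1.0]]
ft_force: [2.0, 1.5, 2.2]
finger_gap: 0.123
grip_force: 30.0
```

Converted, 0.01 m is 0.2, 0.005 m is 0.1.

```bash
echo '[{"ty":0.2},{"ty":0.2},{"ty":0.1},{}]' | python3 -m creep
echo '[{"ty":0.1},{"ty":0.1},{"ty":0.1},{}]' | python3 -m creep
echo '[{"ty":0.08},{"ty":0.08},{},{}]' | python3 -m creep
```

```text
time: 5.7
tcp_pos: [0.6058, -0.2604, 0.1685]
eef_rot: [[-0.041, 0.999, 0.001], [0.999, 0.041, 0.001], [0.001, 0.001, -1.0]]
ft_force: [-0.3, 5.5, 2.4]
finger_gap: 0.125
grip_force: 30.0
time: 6.1
tcp_pos: [0.6201, -0.2597, 0.1685]
eef_rot: [[-0.041, 0.999, -0.0], [0.999, 0.041, 0.002], [0.002, -0.0, -1.0]]
ft_force: [-1.4, 5.7, 3.5]
finger_gap: 0.122
grip_force: 30.0
time: 6.5
tcp_pos: [0.6202, -0.2597, 0.1684]
eef_rot: [[-0.041, 0.999, -0.016], [0.999, 0.041, 0.002], [0.003, -0.016, -1.0]]
ft_force: [-17.0, 4.6, 9.5]
finger_gap: 0.129
grip_force: 30.1
```

Converted, -0.007 m is -0.14.

```bash
echo '[{"ty":-0.14},{},{},{},{},{}]' | python3 -m creep 0.6
echo '[{"tz":-0.5},{"tz":-0.5},{"tz":-0.6},{"tx":-0.4,"ty":-0.8},{"tx":-0.4,"ty":-0.8},{"tx":-0.4,"ty":-0.8},{"tx":-0.5,"ty":-0.8},{"tx":-0.5,"ty":-0.8}]' | python3 -m creep 1.0
echo '[{"tx":-0.5,"ty":-0.8},{"tx":-0.5,"ty":-0.8},{"tx":-0.5,"ty":-0.8},{"tx":-0.5,"ty":-0.8},{}]' | python3 -m creep
python3 - <<'E'
from h import *
ims=[]
for n in("side","top"):
    c,W=snap(n,n+"1.png"); np.save(n+"1.npy",W)
    for l in("guard_handle","large_1","small_1"):
        r=bot.mark_of(n,l); print(n,l,[(np.round(d["point"],3).tolist(),round(d["confidence"],2)) for d in r])
    X,Y,Z=W[...,0],W[...,1],W[...,2]
    m=(X>.38)&(X<.585)&(Y>-.41)&(Y<-.13)&(Z>.095)&(Z<.135)
    k,lab,s,cen=cv2.connectedComponentsWithStats(m.astype(np.uint8))
    for i in range(1,k):
        if s[i,4]<40: continue
        P=np.c_[X[lab==i],Y[lab==i]].astype(np.float32)
        c2,sz,a=cv2.minAreaRect(P);d=P-P.mean(0);w,v=np.linalg.eigh(d.T@d);ax=v[:,1]
        print(n,s[i,4],cen[i].round(),"c",np.round(c2,4),"sz",np.round(sz,3),"deg",round(np.degrees(np.arctan2(ax[1],ax[0]))%180,1),"z",np.nanpercentile(Z[lab==i],[10,50,90]).round(4))
a=cv2.imread("pics/top1.png")[100:290,300:480];b=cv2.imread("pics/side1.png")[150:380,270:470]
a=cv2.resize(a,(379,400));b=cv2.resize(b,(348,400))
cv2.imwrite("pics/crop1.png",cv2.convertScaleAbs(np.hstack([a,b]),alpha=1.5))
E
```

```text
time: 7.1
tcp_pos: [0.6214, -0.2606, 0.1683]
eef_rot: [[-0.041, 0.999, 0.0], [0.999, 0.041, -0.0], [-0.0, 0.0, -1.0]]
ft_force: [1.3, -1.1, 0.3]
finger_gap: 0.588
grip_force: 0.0
time: 7.9
tcp_pos: [0.4244, -0.3793, 0.2487]
eef_rot: [[-0.042, 0.999, 0.001], [0.999, 0.042, -0.001], [-0.001, 0.001, -1.0]]
ft_force: [-0.4, -0.5, -0.2]
finger_gap: 1.002
grip_force: 0.0
time: 8.4
tcp_pos: [0.2655, -0.4885, 0.2484]
eef_rot: [[-0.035, 0.999, -0.003], [0.999, 0.035, -0.002], [-0.002, -0.003, -1.0]]
ft_force: [0.3, -0.2, 0.7]
finger_gap: 1.0
grip_force: 0.0
side guard_handle [([0.619, -0.257, 0.174], 0.72)]
side large_1 [([0.444, -0.319, 0.008], 0.98), ([0.519, -0.318, 0.003], 0.62), ([0.714, 0.044, -0.0], 0.42)]
side small_1 [([0.512, -0.208, 0.006], 0.97)]
side 365 [356. 252.] c [ 0.5824 -0.231 ] sz [0.006 0.202] deg 92.5 z [0.0991 0.1161 0.1323]
side 183 [335. 271.] c [ 0.5135 -0.2024] sz [0.013 0.068] deg 96.0 z [0.1029 0.1182 0.1209]
side 302 [377. 294.] c [ 0.5149 -0.3146] sz [0.013 0.096] deg 94.0 z [0.1111 0.1282 0.1308]
side 584 [403. 323.] c [ 0.4862 -0.3967] sz [0.198 0.01 ] deg 2.5 z [0.0992 0.1167 0.1335]
side 301 [367. 325.] c [ 0.4383 -0.321 ] sz [0.012 0.095] deg 94.3 z [0.1122 0.1285 0.1307]
top guard_handle [([0.438, -0.318, 0.01], 0.72), ([0.619, -0.258, 0.171], 0.59)]
top large_1 [([0.516, -0.318, 0.007], 0.95), ([0.439, -0.317, 0.011], 0.82), ([0.443, -0.009, 0.003], 0.27)]
top small_1 [([0.514, -0.203, 0.008], 0.58), ([0.661, 0.254, 0.075], 0.27)]
top 144 [369. 195.] c [ 0.5811 -0.2252] sz [0.006 0.186] deg 91.9 z [0.1004 0.1252 0.1344]
top 783 [427. 240.] c [ 0.4295 -0.3395] sz [0.152 0.291] deg 150.1 z [0.0998 0.1213 0.1343]
top 115 [364. 220.] c [ 0.5136 -0.2011] sz [0.012 0.066] deg 96.4 z [0.1149 0.1177 0.1199]
top 174 [405. 220.] c [ 0.5146 -0.3141] sz [0.012 0.097] deg 94.2 z [0.12   0.127  0.1294]
top 187 [408. 247.] c [ 0.4396 -0.3198] sz [0.012 0.096] deg 94.4 z [0.1156 0.1272 0.1298]
```

View pics/crop1.png

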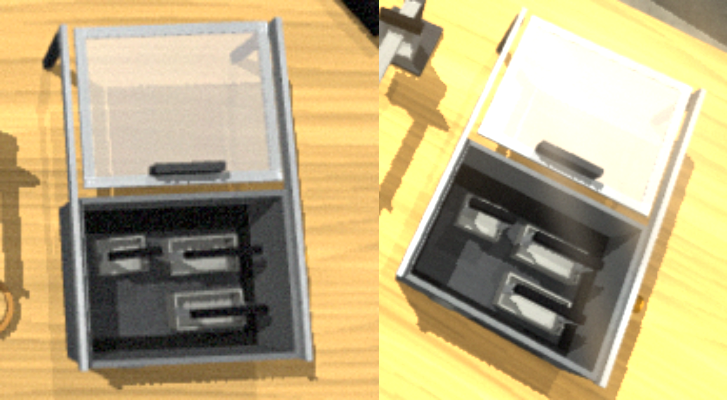

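The crop shows three baskets: large at top-image px (408,247), large at (405,220), small at (364,220). The window is fully back. Front large first.

Converted, 0.037 m is 0.74, 0.031 m is 0.62, -0.04 rad is -0.0255.

```bash
echo '[{"wz":-0.0255},{"tx":0.62,"ty":0.74},{"tx":0.62,"ty":0.74},{"tx":0.62,"ty":0.74},{"tx":0.62,"ty":0.74},{"tx":0.62,"ty":0.74},{},{}]' | python3 -m creep 0.6
python3 -c "
from h import *; st()"
```

```text
time: 9.6
tcp_pos: [0.4428, -0.3142, 0.2485]
eef_rot: [[-0.085, 0.996, -0.0], [0.996, 0.085, -0.001], [-0.001, -0.0, -1.0]]
ft_force: [-0.1, 0.3, 0.2]
finger_gap: 0.599
grip_force: 0.0
9.6 [ 0.4428 -0.3142  0.2485] [[-0.085, 0.996, -0.0], [0.996, 0.085, -0.001], [-0.001, -0.0, -1.0]] [-7.450e-01  2.140e-01  1.526e+00 -1.000e-03  1.402e+00 -8.300e-01] [-0.1  0.3  0.2] 0.599490424210069
```

Converted, 0.03 m is 0.6, -0.0057 m is -0.114.

```bash
echo '[{"tx":-0.114,"ty":-0.086,"tz":0.6},{"tz":0.6},{"tz":0.6},{"tz":0.4},{"tz":0.29},{},{}]' | python3 -m creep
echo '[{},{},{},{},{},{},{},{}]' | python3 -m creep 0.0
```

```text
time: 10.3
tcp_pos: [0.4375, -0.3226, 0.1242]
eef_rot: [[-0.08, 0.997, -0.0], [0.997, 0.08, -0.0], [-0.0, -0.0, -1.0]]
ft_force: [-0.4, -0.5, -0.0]
finger_gap: 0.602
grip_force: 0.0
time: 11.1
tcp_pos: [0.4382, -0.3216, 0.124]
eef_rot: [[-0.081, 0.997, 0.0], [0.997, 0.081, -0.0], [-0.0, 0.0, -1.0]]
ft_force: [-0.1, 0.1, 0.4]
finger_gap: 0.121
grip_force: 30.0
```

Converted, -0.03 m is -0.6, -0.02 m is -0.4.

```bash
echo '[{"tz":-0.4},{"tz":-0.6},{"tz":-0.6},{"tz":-0.6},{"tz":-0.6},{"tz":-0.6},{"tz":-0.4},{}]' | python3 -m creep
echo '[{"tx":0.4,"ty":0.04},{"tx":0.6,"ty":0.04},{"tx":0.8,"ty":0.06},{"tx":0.8,"ty":0.06},{"tx":0.8,"ty":0.06},{"tx":0.8,"ty":0.06},{"tx":0.8,"ty":0.06},{"tx":0.8,"ty":0.08}]' | python3 -m creep
echo '[{"tx":0.8,"ty":0.08},{"tx":0.8,"ty":0.08},{"tx":0.8,"ty":0.08},{"tx":0.8,"ty":0.08},{"tx":0.8,"ty":0.08},{"tx":0.8,"ty":0.08,"wz":-0.0191},{"tx":0.6,"ty":0.06},{}]' | python3 -m creep
```

```text
time: 11.9
tcp_pos: [0.4388, -0.3225, 0.3165]
eef_rot: [[-0.081, 0.997, 0.004], [0.997, 0.081, -0.004], [-0.004, 0.003, -1.0]]
ft_force: [-0.4, -0.2, -3.1]
finger_gap: 0.125
grip_force: 30.0
time: 12.7
tcp_pos: [0.4352, -0.0279, 0.3118]
eef_rot: [[-0.081, 0.997, -0.004], [0.997, 0.081, 0.002], [0.002, -0.004, -1.0]]
ft_force: [0.1, 0.0, -1.7]
finger_gap: 0.126
grip_force: 30.0
time: 13.5
tcp_pos: [0.4392, 0.2444, 0.3114]
eef_rot: [[-0.116, 0.993, -0.005], [0.993, 0.116, 0.001], [0.002, -0.005, -1.0]]
ft_force: [0.6, -1.5, -2.6]
finger_gap: 0.126
grip_force: 30.0
```

Converted, 0.03 m is 0.6, -0.003 m is -0.06.

```bash
echo '[{"tx":0.14,"ty":-0.06,"tz":0.4},{"tz":0.6},{"tz":0.6},{"tz":0.2},{},{}]' | python3 -m creep
python3 - <<'E'
from h import *
st(); c,W=snap("side","side2.png"); c2,W2=snap("top","top2.png")
a=c["color"][90:260,110:300];b=c2["color"][120:260,130:300]
cv2.imwrite("pics/crop2.png",np.hstack([cv2.resize(a,(400,360)),cv2.resize(b,(400,360))]))
E
```

```text
time: 14.1
tcp_pos: [0.4381, 0.2471, 0.2245]
eef_rot: [[-0.111, 0.994, 0.001], [0.994, 0.111, 0.0], [0.0, 0.001, -1.0]]
ft_force: [0.0, 0.6, -2.9]
finger_gap: 0.126
grip_force: 30.0
14.1 [0.4381 0.2471 0.2245] [[-0.111, 0.994, 0.001], [0.994, 0.111, 0.0], [0.0, 0.001, -1.0]] [ 0.375  0.166  1.649 -0.     1.327  0.265] [ 0.   0.6 -2.9] 0.12621987772753576
```

View pics/crop2.png

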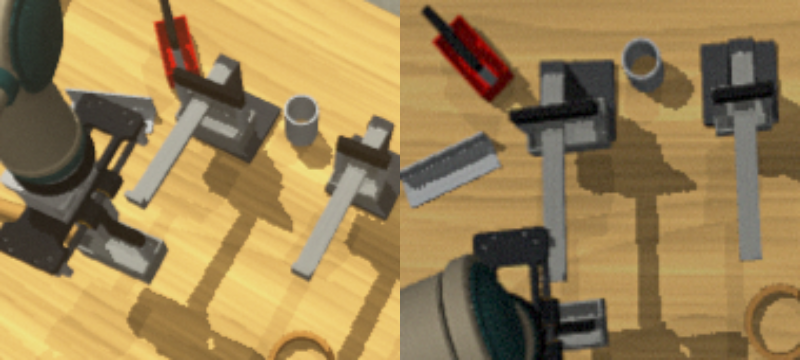

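The basket hangs level in front of hook_L's tip (side-crop px 130,250; tip 135,200); thread it on.

Converted, 0.0256 m is 0.512, -0.0016 m is -0.032.

```bash
echo '[{"tx":-0.032,"ty":0.512,"tz":0.04},{"tx":-0.032,"ty":0.512},{"tx":-0.032,"ty":0.512},{"tx":-0.032,"ty":0.512},{"tx":-0.032,"ty":0.512},{"tx":-0.032,"ty":0.512},{},{}]' | python3 -m creep
echo '[{"tz":0.2},{"tz":0.2},{"tz":0.14},{},{}]' | python3 -m creep
```

```text
time: 15.0
tcp_pos: [0.5919, 0.2546, 0.2224]
eef_rot: [[-0.11, 0.994, 0.0], [0.994, 0.11, 0.0], [0.0, 0.0, -1.0]]
ft_force: [0.1, 0.3, -3.3]
finger_gap: 0.126
grip_force: 30.0
time: 15.5
tcp_pos: [0.5912, 0.2547, 0.1947]
eef_rot: [[-0.111, 0.994, -0.001], [0.994, 0.111, -0.0], [-0.0, -0.001, -1.0]]
ft_force: [0.3, -0.0, -2.0]
finger_gap: 0.128
grip_force: 30.0
```

Converted, 0.003 m is 0.06, 0.001 m is 0.02.

```bash
echo '[{"tz":0.06},{"tz":0.02},{},{}]' | python3 -m creep
echo '[{},{},{},{}]' | python3 -m creep 0.35
echo '[{"tz":-0.2},{"tz":-0.4},{"tz":-0.6},{"tz":-0.6},{"tz":-0.6},{"ty":-0.8},{"ty":-0.8},{"ty":-0.8}]' | python3 -m creep
```

```text
time: 15.9
tcp_pos: [0.5917, 0.2546, 0.191]
eef_rot: [[-0.111, 0.994, 0.0], [0.994, 0.111, -0.0], [-0.0, 0.0, -1.0]]
ft_force: [0.1, 0.2, -2.0]
finger_gap: 0.125
grip_force: 30.0
time: 16.3
tcp_pos: [0.5917, 0.2547, 0.1913]
eef_rot: [[-0.111, 0.994, 0.001], [0.994, 0.111, 0.0], [0.0, 0.001, -1.0]]
ft_force: [0.2, -0.5, -0.3]
finger_gap: 0.347
grip_force: 0.0
time: 17.1
tcp_pos: [0.4713, 0.2412, 0.3118]
eef_rot: [[-0.11, 0.994, 0.001], [0.994, 0.11, 0.0], [0.0, 0.001, -1.0]]
ft_force: [-0.1, 0.3, -0.3]
finger_gap: 0.349
grip_force: 0.0
```

```bash
cat >> h.py <<'E'
def crowns():
    for n in("side","top"):
        c,W=snap(n); X,Y,Z=W[...,0],W[...,1],W[...,2]
        dark=c["color"].max(2)<90
        for nm,m in(("cab",(X>.38)&(X<.575)&(Y>-.39)&(Y<-.14)&(Z>.095)&(Z<.135)),("hook",(X>.48)&(X<.75)&(Y>-.03)&(Y<.33)&(Z>.178)&(Z<.21))):
            k,lab,s,cen=cv2.connectedComponentsWithStats(m.astype(np.uint8))
            for i in range(1,k):
                if s[i,4]<50: continue
                P=np.c_[X[lab==i],Y[lab==i]].astype(np.float32)
                c2,sz,a=cv2.minAreaRect(P);d=P-P.mean(0);w,v=np.linalg.eigh(d.T@d);ax=v[:,1]
                print(n,nm,s[i,4],cen[i].round(),"c",np.round(c2,4),"sz",np.round(sz,3),"deg",round(np.degrees(np.arctan2(ax[1],ax[0]))%180,1),"z",np.nanpercentile(Z[lab==i],[10,50,90]).round(4))
E
python3 -c "
from h import *; crowns(); st()"
```

```text
side cab 185 [335. 271.] c [ 0.5132 -0.2025] sz [0.012 0.067] deg 95.9 z [0.1029 0.1182 0.1205]
side cab 300 [377. 294.] c [ 0.5148 -0.3146] sz [0.013 0.095] deg 94.2 z [0.1105 0.1281 0.1306]
side hook 240 [208. 131.] c [0.6553 0.2543] sz [0.013 0.096] deg 96.7 z [0.1829 0.1947 0.1973]
side hook 237 [194. 150.] c [0.5909 0.2545] sz [0.014 0.096] deg 96.4 z [0.1827 0.1949 0.1972]
side hook 186 [282. 161.] c [0.6761 0.0438] sz [0.014 0.068] deg 97.1 z [0.1823 0.1944 0.1971]
top cab 77 [432. 207.] c [ 0.5455 -0.3886] sz [0.059 0.003] deg 0.9 z [0.1094 0.1233 0.1322]
top cab 116 [364. 220.] c [ 0.5135 -0.2008] sz [0.012 0.066] deg 96.4 z [0.1145 0.1175 0.1194]
top cab 175 [405. 220.] c [ 0.5146 -0.3141] sz [0.012 0.097] deg 94.2 z [0.121  0.1273 0.1301]
top cab 182 [403. 268.] c [ 0.3815 -0.2905] sz [0.006 0.199] deg 91.6 z [0.0996 0.124  0.1346]
top hook 154 [275. 155.] c [0.6769 0.0454] sz [0.013 0.067] deg 96.7 z [0.1853 0.1943 0.1966]
top hook 210 [195. 163.] c [0.6565 0.255 ] sz [0.013 0.094] deg 96.4 z [0.1844 0.1944 0.1965]
top hook 195 [194. 188.] c [0.5919 0.2556] sz [0.013 0.095] deg 95.3 z [0.1886 0.1942 0.1967]
17.2 [0.4674 0.2408 0.3127] [[-0.112, 0.994, -0.001], [0.994, 0.112, 0.0], [0.0, -0.001, -1.0]] [3.430e-01 1.630e-01 1.435e+00 1.000e-03 1.544e+00 2.300e-01] [ 0.1 -0.5  0.8] 0.3524394355613497
```

Converted, -0.04 m is -0.8, -0.001 m is -0.02.

```bash
echo '[{"tx":-0.6,"ty":-0.02},{"tx":-0.8,"ty":-0.02},{"tx":-0.8,"ty":-0.02},{"tx":-0.8,"ty":-0.02},{"tx":-0.8,"ty":-0.02},{"tx":-0.8,"ty":-0.02},{"tx":-0.8,"ty":-0.02},{"tx":-0.8,"ty":-0.02}]' | python3 -m creep 0.6
echo '[{"tx":-0.8,"ty":-0.02},{"tx":-0.8,"ty":-0.02},{"tx":-0.8,"ty":-0.02},{"tx":-0.8,"ty":-0.02},{"tx":-0.8,"ty":-0.02},{"tx":-0.8,"ty":-0.02,"wz":0.0223},{"tz":1},{}]' | python3 -m creep
echo '[{}]' | python3 -m creep; python3 -c "
from h import *; crowns()"
```

```text
time: 18.0
tcp_pos: [0.4997, -0.0698, 0.3118]
eef_rot: [[-0.11, 0.994, 0.002], [0.994, 0.111, -0.001], [-0.001, 0.002, -1.0]]
ft_force: [0.6, 0.3, 0.3]
finger_gap: 0.601
grip_force: 0.0
time: 18.8
tcp_pos: [0.5152, -0.3054, 0.2536]
eef_rot: [[-0.074, 0.997, -0.013], [0.997, 0.074, 0.01], [0.011, -0.012, -1.0]]
ft_force: [-0.2, 0.7, -1.9]
finger_gap: 0.6
grip_force: 0.0
time: 18.9
tcp_pos: [0.5195, -0.307, 0.2609]
eef_rot: [[-0.076, 0.997, -0.001], [0.997, 0.076, 0.001], [0.001, -0.001, -1.0]]
ft_force: [0.9, -0.8, 0.1]
finger_gap: 0.595
grip_force: 0.0
side cab 161 [333. 270.] c [ 0.5128 -0.2002] sz [0.013 0.063] deg 97.6 z [0.1034 0.118  0.1208]
side hook 244 [208. 131.] c [0.6554 0.2536] sz [0.013 0.095] deg 96.9 z [0.1826 0.1945 0.197 ]
side hook 242 [194. 150.] c [0.5908 0.2542] sz [0.013 0.096] deg 96.3 z [0.1824 0.1948 0.197 ]
side hook 187 [282. 161.] c [0.6758 0.0438] sz [0.013 0.068] deg 97.0 z [0.1816 0.1945 0.1971]
top cab 114 [364. 220.] c [ 0.5135 -0.2011] sz [0.012 0.066] deg 96.4 z [0.1148 0.1175 0.1197]
top cab 176 [405. 220.] c [ 0.5146 -0.3141] sz [0.012 0.097] deg 94.2 z [0.1195 0.1275 0.1298]
top cab 173 [402. 268.] c [ 0.3817 -0.2903] sz [0.005 0.199] deg 91.7 z [0.1006 0.1222 0.1343]
top hook 154 [275. 155.] c [0.6772 0.0453] sz [0.013 0.068] deg 97.0 z [0.1848 0.1941 0.1968]
top hook 208 [194. 163.] c [0.6568 0.2547] sz [0.013 0.093] deg 96.5 z [0.1842 0.1942 0.1967]
top hook 207 [193. 188.] c [0.5917 0.2556] sz [0.013 0.095] deg 95.9 z [0.1873 0.1942 0.1965]
```

Converted, 0.03 m is 0.6, -0.0068 m is -0.136.

```bash
echo '[{"tx":-0.136,"ty":-0.1,"tz":0.4},{"tz":0.6},{"tz":0.6},{"tz":0.6},{"tz":0.34},{"tz":0.2},{},{}]' | python3 -m creep
echo '[{},{},{},{},{},{},{},{}]' | python3 -m creep 0.0
```

```text
time: 19.8
tcp_pos: [0.5163, -0.3147, 0.126]
eef_rot: [[-0.077, 0.997, 0.003], [0.997, 0.077, -0.002], [-0.003, 0.003, -1.0]]
ft_force: [0.2, 0.6, 0.5]
finger_gap: 0.599
grip_force: 0.0
time: 20.6
tcp_pos: [0.515, -0.314, 0.1239]
eef_rot: [[-0.076, 0.997, 0.0], [0.997, 0.076, 0.0], [0.0, 0.0, -1.0]]
ft_force: [1.2, 0.1, -1.1]
finger_gap: 0.126
grip_force: 30.0
```

Converted, -0.03 m is -0.6, -0.02 m is -0.4.

```bash
echo '[{"tz":-0.4},{"tz":-0.6},{"tz":-0.6},{"tz":-0.6},{"tz":-0.6},{"tz":-0.6},{"tz":-0.4},{}]' | python3 -m creep
echo '[{"tx":0.6,"ty":-0.4},{"tx":0.8,"ty":-0.4},{"tx":0.8,"ty":-0.4},{"tx":0.8,"ty":-0.4},{"tx":0.8,"ty":0.084},{"tx":0.8,"ty":0.084},{"tx":0.8,"ty":0.084},{"tx":0.8,"ty":0.084}]' | python3 -m creep
echo '[{"tx":0.8,"ty":0.084},{"tx":0.8,"ty":0.084},{"tx":0.8,"ty":0.084},{"tx":0.8,"ty":0.084},{"tx":0.8,"ty":0.084},{"tx":0.8,"ty":0.084},{"tx":0.4,"ty":0.084,"wz":-0.0223},{}]' | python3 -m creep
echo '[{}]' | python3 -m creep
```

```text
time: 21.4
tcp_pos: [0.5158, -0.3147, 0.3167]
eef_rot: [[-0.076, 0.997, 0.004], [0.997, 0.076, -0.004], [-0.004, 0.004, -1.0]]
ft_force: [1.1, -0.4, -2.8]
finger_gap: 0.127
grip_force: 30.0
time: 22.2
tcp_pos: [0.4269, -0.008, 0.3122]
eef_rot: [[-0.075, 0.997, -0.003], [0.997, 0.075, 0.0], [0.001, -0.003, -1.0]]
ft_force: [1.2, -0.7, -2.4]
finger_gap: 0.123
grip_force: 30.0
time: 23.0
tcp_pos: [0.4371, 0.2541, 0.3115]
eef_rot: [[-0.115, 0.993, -0.004], [0.993, 0.115, -0.0], [0.0, -0.004, -1.0]]
ft_force: [-0.6, -0.1, -2.4]
finger_gap: 0.125
grip_force: 30.0
time: 23.1
tcp_pos: [0.437, 0.2513, 0.3122]
eef_rot: [[-0.111, 0.994, -0.003], [0.994, 0.111, -0.002], [-0.002, -0.003, -1.0]]
ft_force: [0.6, -0.9, -2.4]
finger_gap: 0.127
grip_force: 30.0
```

Converted, 0.03 m is 0.6, 0.02 m is 0.4.

```bash
echo '[{"tz":0.4},{"tz":0.6},{"tz":0.6},{"tz":0.2},{},{}]' | python3 -m creep
echo '[{"tx":-0.04,"ty":0.454},{"tx":-0.04,"ty":0.454},{"tx":-0.04,"ty":0.454},{"tx":-0.04,"ty":0.454},{},{}]' | python3 -m creep
echo '[{"tz":0.2},{"tz":0.2},{"tz":0.14},{},{}]' | python3 -m creep
```

```text
time: 23.7
tcp_pos: [0.4387, 0.2515, 0.225]
eef_rot: [[-0.11, 0.994, 0.002], [0.994, 0.11, 0.0], [0.0, 0.002, -1.0]]
ft_force: [0.5, 0.0, -2.5]
finger_gap: 0.121
grip_force: 30.0
time: 24.3
tcp_pos: [0.5295, 0.2539, 0.225]
eef_rot: [[-0.11, 0.994, 0.001], [0.994, 0.11, 0.0], [0.0, 0.001, -1.0]]
ft_force: [0.9, 0.1, -2.3]
finger_gap: 0.128
grip_force: 30.0
time: 24.8
tcp_pos: [0.5286, 0.2539, 0.1966]
eef_rot: [[-0.111, 0.994, -0.001], [0.994, 0.111, -0.0], [-0.0, -0.001, -1.0]]
ft_force: [-0.1, 1.1, -1.6]
finger_gap: 0.125
grip_force: 30.0
```

Converted, 0.004 m is 0.08, 0.0015 m is 0.03.

```bash
echo '[{"tz":0.08},{"tz":0.03},{},{}]' | python3 -m creep
echo '[{},{},{},{}]' | python3 -m creep 0.35
echo '[{"tz":-0.2},{"tz":-0.4},{"tz":-0.6},{"tz":-0.6},{"tz":-0.6},{"ty":-0.8},{"ty":-0.8},{"tx":-0.8}]' | python3 -m creep
echo '[{"tx":-0.8},{}]' | python3 -m creep;python3 -c "
from h import *; crowns();st()"
```

```text
time: 25.2
tcp_pos: [0.5291, 0.2539, 0.1915]
eef_rot: [[-0.111, 0.994, 0.0], [0.994, 0.111, -0.0], [-0.0, 0.0, -1.0]]
ft_force: [0.4, -1.2, -1.9]
finger_gap: 0.125
grip_force: 30.0
time: 25.6
tcp_pos: [0.5292, 0.254, 0.1918]
eef_rot: [[-0.111, 0.994, 0.001], [0.994, 0.111, 0.0], [0.0, 0.001, -1.0]]
ft_force: [-0.2, -0.3, -0.6]
finger_gap: 0.351
grip_force: 0.0
time: 26.4
tcp_pos: [0.4494, 0.2082, 0.3132]
eef_rot: [[-0.118, 0.993, -0.0], [0.993, 0.118, 0.003], [0.003, -0.0, -1.0]]
ft_force: [1.3, -1.0, 0.3]
finger_gap: 0.349
grip_force: 0.0
time: 26.6
tcp_pos: [0.4584, 0.1622, 0.3127]
eef_rot: [[-0.107, 0.994, 0.002], [0.994, 0.107, -0.002], [-0.003, 0.002, -1.0]]
ft_force: [0.2, -0.1, 0.6]
finger_gap: 0.349
grip_force: 0.0
side cab 182 [335. 271.] c [ 0.5133 -0.2027] sz [0.013 0.068] deg 96.0 z [0.1028 0.1183 0.1207]
side hook 193 [210. 131.] c [0.6557 0.2537] sz [0.014 0.096] deg 95.5 z [0.1862 0.1952 0.1973]
side hook 186 [282. 161.] c [0.676  0.0436] sz [0.014 0.068] deg 97.3 z [0.1824 0.1949 0.1973]
top cab 84 [432. 208.] c [ 0.5441 -0.3884] sz [0.06  0.003] deg 1.2 z [0.1071 0.1233 0.1322]
top cab 116 [364. 220.] c [ 0.5135 -0.2008] sz [0.012 0.066] deg 96.4 z [0.1147 0.1176 0.1198]
top cab 177 [403. 268.] c [ 0.381  -0.2891] sz [0.007 0.202] deg 91.5 z [0.1008 0.1237 0.1345]
top hook 153 [275. 155.] c [0.6771 0.0454] sz [0.013 0.068] deg 97.0 z [0.1847 0.1942 0.1966]
top hook 205 [195. 163.] c [0.6569 0.2549] sz [0.013 0.094] deg 96.3 z [0.1861 0.1946 0.1967]
top hook 203 [193. 188.] c [0.5918 0.2555] sz [0.013 0.095] deg 96.2 z [0.1872 0.1944 0.1966]
26.7 [0.4585 0.1653 0.3123] [[-0.109, 0.994, 0.001], [0.994, 0.109, 0.001], [0.001, 0.001, -1.0]] [2.030e-01 1.010e-01 1.511e+00 1.000e-03 1.528e+00 9.300e-02] [-0.5 -0.3  0.1] 0.3509198181882319
```

Units first: shifts go in shares of 50 mm and turns go in shares of pi/2 rad. So -0.037 m is -0.74, 0.0015 m is 0.03.

```bash
echo '[{"tx":-0.74,"ty":0.03},{"tx":-0.74,"ty":0.03},{"tx":-0.74,"ty":0.03},{"tx":-0.74,"ty":0.03},{"tx":-0.74,"ty":0.03},{"tx":-0.74,"ty":0.03},{"tx":-0.74,"ty":0.03},{"tx":-0.74,"ty":0.03}]' | python3 -m creep 0.6
echo '[{"tx":-0.74,"ty":0.03},{"tx":-0.74,"ty":0.03},{"tz":0.6},{"tz":0.6},{},{}]' | python3 -m creep
python3 -c "
from h import *; crowns();st()"; python3 - <<'E'
import sys; sys.path.insert(0,'.')
from h import *
c,W=snap("side"); c2,W2=snap("top")
a=c["color"][90:330,110:430];b=c2["color"][120:290,150:460]
cv2.imwrite("pics/crop3.png",np.hstack([cv2.resize(a,(400,300)),cv2.resize(b,(400,300))]))
E
```

```text
time: 27.5
tcp_pos: [0.504, -0.1276, 0.3117]
eef_rot: [[-0.112, 0.994, 0.001], [0.994, 0.112, 0.001], [0.001, 0.001, -1.0]]
ft_force: [1.0, -0.2, -0.3]
finger_gap: 0.602
grip_force: 0.0
time: 28.1
tcp_pos: [0.5149, -0.1998, 0.2517]
eef_rot: [[-0.112, 0.994, -0.0], [0.994, 0.112, 0.001], [0.001, -0.0, -1.0]]
ft_force: [-0.8, 0.7, 1.0]
finger_gap: 0.602
grip_force: 0.0
side cab 100 [329. 269.] c [ 0.5119 -0.1898] sz [0.012 0.042] deg 92.1 z [0.1017 0.1179 0.1203]
side hook 239 [209. 131.] c [0.6562 0.254 ] sz [0.015 0.096] deg 96.9 z [0.1834 0.1944 0.1971]
side hook 241 [194. 150.] c [0.5903 0.2541] sz [0.013 0.097] deg 96.5 z [0.1826 0.1948 0.1973]
side hook 186 [282. 161.] c [0.676  0.0437] sz [0.012 0.067] deg 97.3 z [0.1823 0.1949 0.1973]
side hook 239 [182. 169.] c [0.5283 0.2518] sz [0.013 0.097] deg 96.5 z [0.1838 0.195  0.1974]
top cab 115 [364. 220.] c [ 0.5136 -0.2013] sz [0.012 0.066] deg 96.5 z [0.1136 0.1174 0.1198]
top cab 77 [422. 268.] c [ 0.3831 -0.3501] sz [0.006 0.079] deg 91.6 z [0.106  0.131  0.1346]
top cab 66 [376. 269.] c [ 0.3805 -0.224 ] sz [0.003 0.093] deg 91.7 z [0.0993 0.1159 0.1343]
top hook 151 [275. 155.] c [0.6772 0.0454] sz [0.013 0.068] deg 97.2 z [0.1862 0.1941 0.1963]
top hook 209 [194. 163.] c [0.6569 0.2549] sz [0.013 0.094] deg 96.5 z [0.1847 0.1943 0.1964]
top hook 206 [193. 188.] c [0.5915 0.2557] sz [0.012 0.096] deg 96.2 z [0.1867 0.1944 0.1967]
top hook 195 [194. 212.] c [0.5292 0.2527] sz [0.012 0.095] deg 96.6 z [0.1914 0.1944 0.1965]
28.2 [ 0.5156 -0.2003  0.2533] [[-0.112, 0.994, 0.003], [0.994, 0.112, -0.001], [-0.002, 0.003, -1.0]] [-0.497  0.225  1.499  0.     1.414 -0.609] [0.1 0.3 0.2] 0.6003852485291943
```

View pics/crop3.png

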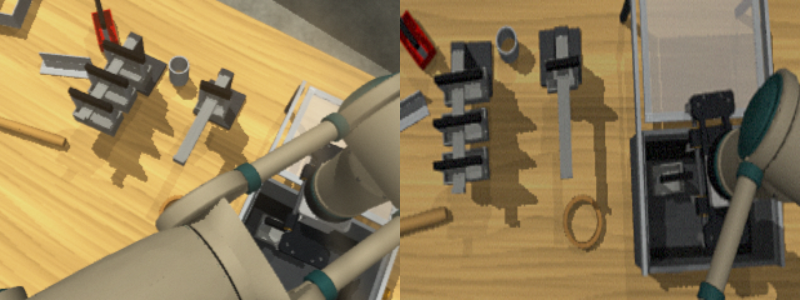

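Three large baskets hang in a row on hook_L (top-crop px 460,70/120/165), and the gripper is above the small one (675,175).

Converted, 0.03 m is 0.6, 0.02 m is 0.4.

```bash
echo '[{"tx":-0.024,"ty":-0.04,"tz":0.4},{"tz":0.6},{"tz":0.6},{"tz":0.6},{"tz":0.36},{"tz":0.2},{},{}]' | python3 -m creep
echo '[{},{},{},{},{},{},{},{}]' | python3 -m creep 0.0
echo '[{"tz":-0.4},{"tz":-0.6},{"tz":-0.6},{"tz":-0.6},{"tz":-0.6},{"tz":-0.6},{"tz":-0.4},{}]' | python3 -m creep
```

```text
time: 29.1
tcp_pos: [0.5134, -0.2023, 0.1147]
eef_rot: [[-0.111, 0.994, 0.002], [0.994, 0.111, -0.001], [-0.001, 0.002, -1.0]]
ft_force: [-1.1, -0.3, 0.8]
finger_gap: 0.601
grip_force: 0.0
time: 29.9
tcp_pos: [0.5124, -0.2019, 0.1134]
eef_rot: [[-0.111, 0.994, -0.0], [0.994, 0.111, 0.0], [0.0, -0.0, -1.0]]
ft_force: [0.7, 0.2, -1.1]
finger_gap: 0.124
grip_force: 30.0
time: 30.7
tcp_pos: [0.5134, -0.2025, 0.3059]
eef_rot: [[-0.111, 0.994, 0.004], [0.994, 0.111, -0.003], [-0.003, 0.004, -1.0]]
ft_force: [-0.0, -1.0, -2.8]
finger_gap: 0.126
grip_force: 30.0
```

Converted, 0.0344 m is 0.688, -0.0038 m is -0.076.

```bash
echo '[{"tx":0.688,"ty":-0.076},{"tx":0.688,"ty":-0.076},{"tx":0.688,"ty":-0.076},{"tx":0.688,"ty":-0.076},{"tx":0.688,"ty":-0.076},{"tx":0.688,"ty":-0.076},{"tx":0.688,"ty":-0.076},{}]' | python3 -m creep
echo '[{"tz":0.4},{"tz":0.6},{"tz":0.4},{"tz":0.24},{},{},{}]' | python3 -m creep
```

```text
time: 31.5
tcp_pos: [0.4567, 0.0383, 0.3016]
eef_rot: [[-0.115, 0.993, -0.004], [0.993, 0.115, 0.003], [0.004, -0.004, -1.0]]
ft_force: [0.5, 0.1, -2.9]
finger_gap: 0.128
grip_force: 30.0
time: 32.2
tcp_pos: [0.4602, 0.0342, 0.2224]
eef_rot: [[-0.111, 0.994, 0.002], [0.994, 0.111, -0.0], [-0.001, 0.002, -1.0]]
ft_force: [0.4, 0.1, -2.2]
finger_gap: 0.122
grip_force: 30.0
```

Converted, 0.0253 m is 0.506, -0.0017 m is -0.034.

```bash
echo '[{"tx":-0.034,"ty":0.506},{"tx":-0.034,"ty":0.506},{"tx":-0.034,"ty":0.506},{"tx":-0.034,"ty":0.506},{"tx":-0.034,"ty":0.506},{"tx":-0.034,"ty":0.506},{},{}]' | python3 -m creep
echo '[{"tz":0.2},{"tz":0.2},{"tz":0.12},{"tz":0.06},{},{}]' | python3 -m creep
```

```text
time: 33.0
tcp_pos: [0.6115, 0.0411, 0.2217]
eef_rot: [[-0.111, 0.994, -0.0], [0.994, 0.111, -0.0], [-0.0, -0.0, -1.0]]
ft_force: [-0.9, 0.7, -3.6]
finger_gap: 0.124
grip_force: 30.0
time: 33.6
tcp_pos: [0.6114, 0.0411, 0.1926]
eef_rot: [[-0.111, 0.994, 0.0], [0.994, 0.111, -0.0], [-0.0, 0.0, -1.0]]
ft_force: [0.0, -0.3, -4.0]
finger_gap: 0.124
grip_force: 30.0
```

Converted, 0.002 m is 0.04, 0.001 m is 0.02.

```bash
echo '[{"tz":0.04},{"tz":0.02},{},{}]' | python3 -m creep
echo '[{},{},{},{}]' | python3 -m creep 0.35
echo '[{"tz":-0.2},{"tz":-0.4},{"tz":-0.6},{"tz":-0.6},{"tz":-0.6},{"ty":-0.8},{"ty":-0.8},{"ty":-0.8}]' | python3 -m creep
echo '[{"ty":-0.8},{"ty":-0.8},{"tx":-0.8},{"tx":-0.8},{"tx":-0.8,"ty":-0.4},{"tx":-0.8,"ty":-0.4},{"tx":-0.8,"ty":-0.4},{"tx":-0.8,"ty":-0.4}]' | python3 -m creep
echo '[{"tx":-0.8},{"tx":-0.8},{"tx":-0.8},{"tx":-0.8},{"tx":-0.8},{"tx":-0.8},{},{}]' | python3 -m creep
python3 - <<'E'
from h import *
crowns();st()
for n in("side","top"):
    c,W=snap(n,n+"4.png")
    for l in ("guard_handle","large_1","small_1"):
        print(n,l,[(np.round(d["point"],3).tolist(),round(d["confidence"],2)) for d in bot.mark_of(n,l)])
E
```

```text
time: 34.0
tcp_pos: [0.6117, 0.0411, 0.1904]
eef_rot: [[-0.111, 0.994, 0.002], [0.994, 0.111, -0.0], [-0.0, 0.001, -1.0]]
ft_force: [-0.1, 0.7, 2.3]
finger_gap: 0.124
grip_force: 30.0
time: 34.4
tcp_pos: [0.6113, 0.0411, 0.1893]
eef_rot: [[-0.111, 0.994, -0.0], [0.994, 0.111, -0.0], [-0.0, -0.0, -1.0]]
ft_force: [0.4, -0.4, 0.4]
finger_gap: 0.349
grip_force: 0.0
time: 35.2
tcp_pos: [0.491, 0.0277, 0.3102]
eef_rot: [[-0.111, 0.994, 0.001], [0.994, 0.111, -0.0], [-0.0, 0.001, -1.0]]
ft_force: [0.4, -0.0, 1.0]
finger_gap: 0.351
grip_force: 0.0
time: 36.0
tcp_pos: [0.3588, -0.23, 0.3105]
eef_rot: [[-0.111, 0.994, 0.002], [0.994, 0.111, -0.001], [-0.001, 0.001, -1.0]]
ft_force: [1.5, -0.3, -0.2]
finger_gap: 0.351
grip_force: 0.0
time: 36.8
tcp_pos: [0.386, -0.4673, 0.3092]
eef_rot: [[-0.11, 0.994, -0.0], [0.994, 0.11, 0.001], [0.001, -0.0, -1.0]]
ft_force: [0.3, 0.1, 0.7]
finger_gap: 0.35
grip_force: 0.0
side hook 244 [209. 131.] c [0.6552 0.2541] sz [0.013 0.096] deg 96.5 z [0.1817 0.1943 0.1972]
side hook 242 [195. 150.] c [0.5905 0.2544] sz [0.013 0.096] deg 96.4 z [0.1823 0.1948 0.197
[... 786 characters left out ...]
0.5916 0.2555] sz [0.013 0.095] deg 96.2 z [0.1878 0.194  0.1966]
top hook 192 [194. 212.] c [0.5292 0.2533] sz [0.012 0.095] deg 96.6 z [0.1913 0.1943 0.1965]
36.9 [ 0.3861 -0.4659  0.31  ] [[-0.111, 0.994, 0.0], [0.994, 0.111, 0.0], [0.0, 0.0, -1.0]] [-0.994  0.289  1.274  0.     1.579 -1.105] [0.3 0.4 0.8] 0.34883508447813216
side guard_handle [([0.621, -0.259, 0.175], 0.8)]
side large_1 [([0.595, 0.257, 0.074], 0.8)]
side small_1 [([0.608, 0.037, 0.085], 0.85), ([0.741, 0.172, -0.006], 0.66)]
top guard_handle [([0.618, -0.257, 0.172], 0.78), ([0.422, 0.443, -0.002], 0.64)]
top large_1 [([0.531, 0.25, 0.069], 0.74), ([0.592, 0.258, 0.078], 0.63)]
top small_1 [([0.611, 0.039, 0.083], 0.8)]
```

View pics/side4.png

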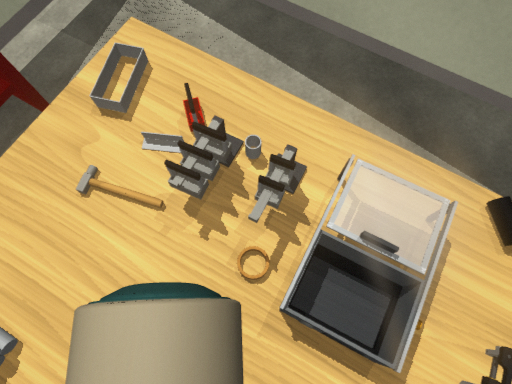

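View pics/top4.png

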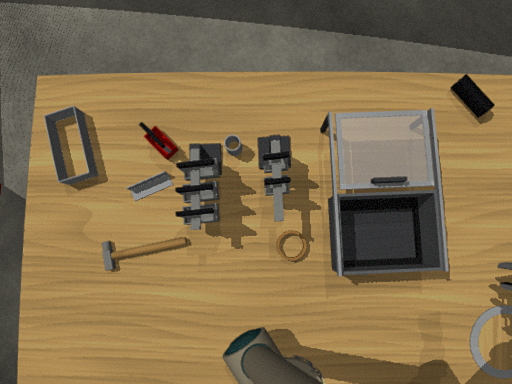

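Both pictures show the cabinet empty (top px 385,230), three large on hook_L and two small on hook_S. Now shut the window.

Converted, 0.0349 m is 0.698, 0.0279 m is 0.558, 0.065 rad is 0.0414.

```bash
echo '[{"wz":0.0414},{"tx":0.558,"ty":0.698},{"tx":0.558,"ty":0.698},{"tx":0.558,"ty":0.698},{"tx":0.558,"ty":0.698},{"tx":0.558,"ty":0.698},{"tx":0.558,"ty":0.698},{"tx":0.558,"ty":0.698}]' | python3 -m creep 0.7
echo '[{"tz":0.6},{"tz":0.6},{"tz":0.4},{},{}]' | python3 -m creep
```

```text
time: 38.1
tcp_pos: [0.6224, -0.2591, 0.3096]
eef_rot: [[-0.046, 0.999, 0.0], [0.999, 0.046, -0.0], [-0.0, 0.0, -1.0]]
ft_force: [1.0, -0.7, 0.3]
finger_gap: 0.7
grip_force: 0.0
time: 38.6
tcp_pos: [0.6214, -0.2607, 0.2298]
eef_rot: [[-0.046, 0.999, 0.0], [0.999, 0.046, -0.0], [-0.0, 0.0, -1.0]]
ft_force: [-0.3, 0.6, 0.7]
finger_gap: 0.698
grip_force: 0.0
```

Converted, 0.03 m is 0.6, 0.02 m is 0.4.

```bash
echo '[{"tz":0.6},{"tz":0.4},{"tz":0.22},{},{}]' | python3 -m creep
echo '[{},{},{},{},{},{},{},{}]' | python3 -m creep 0.0
echo '[{},{"ty":-0.4},{"ty":-0.5},{"ty":-0.5},{"ty":-0.5},{"ty":-0.5},{"ty":-0.5},{"ty":-0.5}]' | python3 -m creep
echo '[{"ty":-0.4},{"ty":-0.2},{"ty":-0.2},{}]' | python3 -m creep
```

```text
time: 39.1
tcp_pos: [0.6221, -0.2612, 0.1701]
eef_rot: [[-0.046, 0.999, 0.002], [0.999, 0.046, -0.001], [-0.001, 0.002, -1.0]]
ft_force: [-0.3, -0.3, 0.3]
finger_gap: 0.698
grip_force: 0.0
time: 39.9
tcp_pos: [0.6201, -0.2607, 0.1684]
eef_rot: [[-0.046, 0.999, -0.002], [0.999, 0.046, -0.0], [0.0, -0.002, -1.0]]
ft_force: [-3.3, -0.5, 1.2]
finger_gap: 0.125
grip_force: 30.0
time: 40.7
tcp_pos: [0.4526, -0.2684, 0.1684]
eef_rot: [[-0.046, 0.999, 0.004], [0.999, 0.046, -0.0], [-0.0, 0.004, -1.0]]
ft_force: [3.6, -0.5, -1.4]
finger_gap: 0.127
grip_force: 30.0
time: 41.1
tcp_pos: [0.4102, -0.2703, 0.1684]
eef_rot: [[-0.046, 0.999, -0.002], [0.999, 0.046, -0.0], [-0.0, -0.002, -1.0]]
ft_force: [-2.0, -0.8, -1.3]
finger_gap: 0.131
grip_force: 30.0
```

Expected shut at x of about 0.395.

Converted, -0.005 m is -0.1, -0.004 m is -0.08.

```bash
echo '[{"ty":-0.1},{"ty":-0.1},{"ty":-0.08},{}]' | python3 -m creep
echo '[{"ty":-0.08},{"ty":-0.08},{},{}]' | python3 -m creep
```

```text
time: 41.5
tcp_pos: [0.397, -0.271, 0.1684]
eef_rot: [[-0.046, 0.999, -0.001], [0.999, 0.046, -0.0], [-0.0, -0.001, -1.0]]
ft_force: [-0.1, 0.0, -3.5]
finger_gap: 0.124
grip_force: 30.0
time: 41.9
tcp_pos: [0.3952, -0.2711, 0.1684]
eef_rot: [[-0.044, 0.999, 0.012], [0.999, 0.044, 0.001], [0.0, 0.012, -1.0]]
ft_force: [17.4, 2.4, -12.2]
finger_gap: 0.128
grip_force: 30.1
```

Converted, 0.004 m is 0.08.

```bash
echo '[{"ty":0.08},{}]' | python3 -m creep
echo '[{},{},{},{},{},{}]' | python3 -m creep 0.5
echo '[{"tz":-0.4},{"tz":-0.6},{"tz":-0.6},{"tz":-0.6},{"tx":-0.6,"ty":-0.6},{"tx":-0.8,"ty":-0.6},{"tx":-0.8,"ty":-0.6},{"tx":-0.8,"ty":-0.6}]' | python3 -m creep
echo '[{"tx":-0.8},{"tx":-0.8},{}]' | python3 -m creep
python3 - <<'E'
from h import *
crowns()
for n in("side","top"):
    c,W=snap(n,n+"5.png"); X,Y,Z=W[...,0],W[...,1],W[...,2]
    m=(X>.36)&(X<.65)&(Y>-.35)&(Y<-.18)&(Z>.16)&(Z<.19)
    print(n,cv2.minAreaRect(np.c_[X[m],Y[m]].astype(np.float32)))
E
```

```text
time: 42.1
tcp_pos: [0.3953, -0.2711, 0.1684]
eef_rot: [[-0.046, 0.999, 0.003], [0.999, 0.046, 0.0], [-0.0, 0.003, -1.0]]
ft_force: [6.5, 1.0, -6.4]
finger_gap: 0.125
grip_force: 30.0
time: 42.7
tcp_pos: [0.3933, -0.2712, 0.1686]
eef_rot: [[-0.046, 0.999, -0.0], [0.999, 0.046, -0.0], [-0.0, -0.0, -1.0]]
ft_force: [0.1, 0.3, -0.1]
finger_gap: 0.496
grip_force: 0.0
time: 43.5
tcp_pos: [0.2794, -0.4277, 0.2788]
eef_rot: [[-0.047, 0.999, 0.001], [0.999, 0.047, -0.001], [-0.001, 0.0, -1.0]]
ft_force: [1.3, -0.7, 0.2]
finger_gap: 0.501
grip_force: 0.0
time: 43.8
tcp_pos: [0.2834, -0.5112, 0.277]
eef_rot: [[-0.043, 0.999, -0.001], [0.999, 0.043, -0.002], [-0.002, -0.001, -1.0]]
ft_force: [-0.4, 1.0, -0.4]
finger_gap: 0.501
grip_force: 0.0
side hook 238 [209. 131.] c [0.656  0.2541] sz [0.014 0.096] deg 96.8 z [0.1826 0.1946 0.197 ]
side hook 241 [195. 150.] c [0.5903 0.2542] sz [0.013 0.096] deg 96.5 z [0.1825 0.1947 0.1972]
side hook 184 [282. 161.] c [0.6756 0.0437] sz [0.013 0.068] deg 96.9 z [0.1829 0.1948 0.1973]
side hook 240 [182. 169.] c [0.5287 0.2517] sz [0.014 0.096] deg 96.4 z [0.184  0.1948 0.1973]
side hook 186 [271. 183.] c [0.61   0.0398] sz [0.012 0.068] deg 96.6 z [0.1829 0.195  0.1972]
top hook 151 [275. 155.] c [0.677  0.0453] sz [0.013 0.068] deg 96.8 z [0.1856 0.1942 0.1967]
top hook 211 [194. 163.] c [0.6568 0.2548] sz [0.013 0.094] deg 96.5 z [0.1849 0.1942 0.1966]
top hook 144 [277. 180.] c [0.6113 0.0408] sz [0.013 0.067] deg 96.6 z [0.1864 0.1943 0.1964]
top hook 202 [193. 188.] c [0.5915 0.2554] sz [0.012 0.095] deg 96.0 z [0.1884 0.1946 0.1965]
top hook 196 [194. 212.] c [0.5292 0.2531] sz [0.012 0.096] deg 96.5 z [0.1914 0.1944 0.1965]
side ((0.3942718803882599, -0.2668245732784271), (0.01228023786097765, 0.08943913131952286), 2.576282024383545)
top ((0.3949909210205078, -0.2652880549430847), (0.012369154021143913, 0.0891580730676651), 2.1006243228912354)
```

View pics/top5.png

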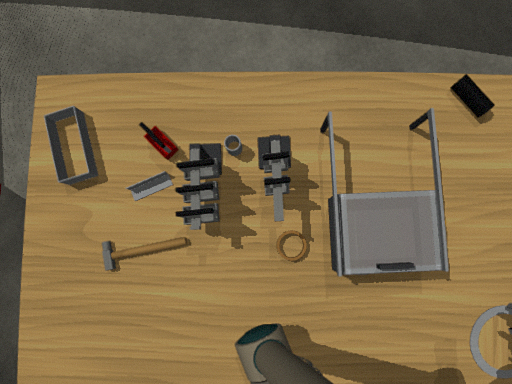

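The window is shut (handle at px 395,266), the baskets all hang, and the bystanders haven't moved.

```bash
python3 -c "
from station import bot; print(bot.finish_job())"
```

```text
the job is handed in; nothing more can be done
None
```

I opened the window fully, hung the two large baskets from the cabinet on hook_L and the one small basket on hook_S, and shut the window again. The last pictures show the baskets that were already hanging still in place and the other things on the bench unmoved; the job is handed in.

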